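Block up the oilstone box in its tote

TASK

The oilstone box can slide about in its packing tote. Take the packing block that fills the leftover gap from the rack, stand it upright in the gap, fully down on the tote's floor, and only then tip the sprung hold-down flap over so that it snaps shut above the block. Leave the other block in the rack and leave the tools lying on the bench alone.

Things in the scene. Friction and masses are not known exactly. Their poses are not given: they have to be found in the camera images.
- tote: Open wooden packing tote, fixed. Outside 95 mm along its x, 250 mm along y; origin at the centre of its underside, z up. Floor 6 mm thick; side walls 9 mm thick, their tops only 34 mm above the origin. End wall at -y (with the flap) 12 mm thick, 70 mm high; at +y 60 mm high. Inside 77 x 226 mm: the oilstone box stands against the +y end; what is left at the -y end is the gap.
- gap (a point): Centre of the gap on the tote's floor (6 mm above the tote's underside); axes as the tote's. The gap is 47 mm along y (end wall to oilstone box), 72 mm along x. Going in, a block can be held only by its 66 mm width, fingers at +x and -x, tips above the 34 mm side walls (so by its top 25 mm): end wall and oilstone box leave no room for fingers on its broad faces.
- oilstone_center (a point): Centre of the closed dark wooden oilstone box lying in the tote: 74 mm (x) by 178 mm (y) by 50 mm high, 0.6 kg, loose; its top is 56 mm above the tote's underside. Axes as the tote's.
- thick_block_center (a point): Centre (half-way up) of the packing block that fits the gap: plain light wood, 66 mm along its x (width), 42 mm along its y (thickness), 56 mm high along z. The lowest 12 mm taper in by 5 mm on each side. 55 to 110 g. It starts upright in one of the rack's two places.
- thin_block_center (a point): Centre of the other packing block, of the same wood and shape but only 26 mm thick along its y (66 mm along x, 56 mm high): too thin for the gap. It starts upright in the rack's other place and is to stay there.
- rack: Low wooden rack, fixed; origin at the centre of its underside. Base 76 mm along its x, 168 mm along y, 8 mm thick; the blocks stand on it at y = +40 and -40 mm. Three fins, 8 mm thick, 50 mm along x, at y = -80, 0, +80 mm, their tops 60 mm above the origin (blocks' tops at 64), 3 mm from the blocks' narrow sides: here a block can be gripped only across its thickness (along the rack's x).
- flap (a joint): Tip angle of the hold-down flap, rad. 0 = open stop (start): leaning 0.63 rad outward of straight up, away from the gap beyond the -y end wall; 0.63 = straight up; 2.2 = shut stop, level over the gap, 2 mm above a seated block. An over-centre spring drives it to the nearer stop: pushed inward (tote +y) past about 0.9 it snaps shut. Pushing its outer face near the free edge takes about 2 N.
- flap_tip (a point): Middle of the flap's free edge, 48 mm from the hinge axis, 112 mm above the tote's underside when open (carry things over it with room to spare). The flap is a wooden plate 62 mm wide (along the tote's x), 6 mm thick, with a 6 mm dark pad on its inner face.
- gap_wall_top (a point): Middle of the top of the tall end wall, 70 mm above the tote's underside; axes as the tote's. The flap's hinge axis runs along x 3 mm above this point.
- chisel_a: Bystander: chisel with a red-brown handle, 151 x 133 x 25 mm as it lies, origin at its underside; leave alone.
- chisel_b: Bystander: chisel with a pale wooden handle, 178 x 152 x 34 mm as it lies, origin at its underside; leave alone.
- wax_tin: Bystander: open tin of wax, 61 mm across, 18 mm high, origin at its underside; leave alone.
- sanding_center (a point): Bystander: wooden sanding block, 93 x 87 x 34 mm, this point at its centre; leave alone.
There are look-alikes about, which are no part of the job. Leave any blue or orange look-alike of the part that bears thick_block_center alone.

How it is judged:
By the outcome, as a careful person would: the job done as asked, in the order asked, and still so for the second after the job is handed in, with the robot touching nothing.
It also fails if it takes over 61 s, if anything falls off the work surface, if the arm or the gripper's body presses on something with over 40 N, if the wrist force passes 120 N, or if a joint passes its speed limit or range.

ROBOT

A 7-joint arm with a two-finger parallel gripper is mounted at the origin on a cart in front of the work surface, level with it; the furniture and walls round the work are solid. World frame = base frame: x ahead of the robot, y to its left, z up, the work surface at z = 0. Lengths are in mm, angles in rad, forces in N, time in s.
With the tool pointing down it reaches from about 425 to 825 mm from the base axis. Payload 3.6 kg.
Tool frame: the origin (TCP) lies midway between the tips of the shut fingers; the grasp point (between the pads) lies 19 mm behind it (ctrl.hold_point_z is the z of the grasp point in the tool frame, in mm); z points along the fingers, y is the line along which they close (so a half turn about z gives the same grasp; the last joint's range is limited). The gripper opens to 93 mm and grips with 3 to 60 N. Pads are 15 mm wide; open, the fingers measure 128 mm over their backs; the gripper's body (75 mm by 188 mm) begins 65 mm behind the grasp point.
Start: joints at [-1.23, 0.615, -0.013, 1.423, 0.008, 1.103, -0.04], TCP at [233.074, 606.744, 218.64] pointing down, gripper open.
Joint ranges: [-3.12, 3.12], [-0.3, 2.06], [-1.34, 1.32], [0.26, 2.42], [-1.36, 4.5], [0.01, 1.98], [-2.84, 2.84]. Speed limits (rad/s): [2.79, 2.79, 3.14, 3.14, 3.14, 3.14, 3.14].

INTERFACE

Orientations are given as a 3x3 rotation matrix whose columns are the frame's x, y, z axes.
In Python, from bench import ctrl gives the robot as it stands. The module is installed in compiled form; this text tells all that it offers.
- The arm moves only by the tool move_arm, never from a script. Its argument "commands" is a list of rows, each a list of 3 entries, a list of its own where there are three numbers: the shift along the tool's x, y, z in mm, then the turn about the tool's z in rad, then the finger opening in mm, from 0 to 93. A call has 1 to 10 rows; each row is the pose to reach, as a shift and turn from the pose commanded when the call began, along the tool's axes at that moment; what a row does not reach only later rows make up. A row lasts 1/12 s, in which the tool goes at most 41.7 mm and 7.16 degrees, less where a joint would pass 70% of its speed; a pose out of reach is approached as far as the arm can. A call with a gripper value outside its range is refused whole. The fingers move at their own pace and stop on an object; the grip force is fixed at half the most. Time passes only in rows, so rows that repeat a pose let the fingers close. It gives the time, the measured TCP pose, the force, the opening and the grip force at its end, in the units of the state.
- ctrl.sense(): the state, without advancing time (a new reading comes with each control period).
- ctrl.read_camera(name): name is "side" or "top" or "wrist"; returns the picture (480x640x3 uint8, blue, green, red); there is no depth.
- ctrl.camera_model(name): a dict with "vfov" (degrees; the focal length in pixels is half the picture's height over the tangent of half this angle, whatever the lens; pixels are square), "cx", "cy" (the principal point, pixels), "k1" (the pictures are not rectified: a ray, as slopes to the right and down, at radius r is drawn at 1 + k1 r^2 times it, then the intrinsics apply), "position" and "attitude" of the camera in the world. Camera axes: x right, y up, looking along -z (the intrinsics and any distortion apply to the point x, -y, -z); pixel columns grow to the right and rows downward; lengths in mm; the calibration is good to about 2 mm. A picture is of the moment at which its call begins: read the wrist's pose just before it. camera_model takes no time and is no camera call; for the wrist camera it gives the pose at the moment of the call.
- ctrl.hand_in(): hands the job in; it is judged then, once.
Trained networks look in the newest picture that a camera, given by its name, has taken for a name from the list of things; names that differ only in an ending like _2 or _b are one class to them, and where a whole thing is asked for, a point or a joint stands for the part that bears it (a point fixed in the world has none). Each returns a list of dicts, best first, with "score" (0 to 1); they miss things now and then, are a little off and sometimes report something else, mostly with a low value. They report only what shows in the picture. A call takes as long as a camera call. They do not tell look-alikes from the thing itself.
- ctrl.look_for(camera, label): "extent" ([left, top, width, height] as shares, 0 to 1, of the picture: columns of its width, rows of its height, round what is visible of it).
- ctrl.trace(camera, label): "region" (480x640 bool, what is visible of it) and "extent" ([left, top, width, height] as shares, 0 to 1, of the picture: columns of its width, rows of its height, round what is visible of it).
- ctrl.pinpoint(camera, label): "position" ([column, row] as shares, 0 to 1, of the picture: columns of its width, rows of its height: a listed point, or the origin of a listed thing).
The state is a dict: "t": time; "qpos": joint angles; "dq": joint speeds; "effort": joint torques, N m; "tool_pos": TCP position; "orientation": TCP orientation; "force": force on the tool from outside, world axes, zero at the start; "wrist_torque": the same for the moment, N m; "gripper_width": finger opening in mm; "finger_force": force on a finger pad.
Only numpy, scipy, OpenCV 4.12 (cv2) and the standard library are available. Lean on these libraries where they do the work, as an engineer would, in place of code of your own. Each camera call takes 0.05 s, during which the arm holds its last target. There are 200 camera calls.

## Working session

There is one attempt and no reset: what is moved stays moved. The work goes in short steps, Python scripts to look and compute and a tool call to move; the robot and the scene stay as the last step left them, time stands still between calls to the robot, and variables do not carry over. Pictures are saved under pics/ and viewed, at most 13 in all, crops included, and the job is handed in when it is done.

Besides the shell and the picture viewer there is one more tool, called after "Call:" as name([rows], argument=value, ...), one row to a line, values as JSON. move_arm: Moves the arm, as the interface text tells. Its arguments: {"type":"object","properties":{"commands":{"type":"array"}},"required":["commands"]}

```bash
mkdir -p pics; cat > h.py <<'E'
import numpy as np, cv2
from bench import ctrl
def ray(cam,px,m=None):
    m=m or ctrl.camera_model(cam); f=240/np.tan(np.radians(m["vfov"])/2)
    d=np.array([(px[0]-m["cx"])/f,(px[1]-m["cy"])/f]); u=d.copy()
    for _ in range(30): u=d/(1+m["k1"]*(u@u))
    R=np.array(m["attitude"]); v=R@np.array([u[0],-u[1],-1.])
    return np.array(m["position"]),v/np.linalg.norm(v)
def at_z(cam,px,z,m=None):
    p,v=ray(cam,px,m); return p+v*(z-p[2])/v[2]
def proj(cam,X,m=None):
    m=m or ctrl.camera_model(cam); f=240/np.tan(np.radians(m["vfov"])/2)
    c=np.array(m["attitude"]).T@(np.array(X,float)-np.array(m["position"]))
    u=np.array([c[0],-c[1]])/-c[2]; u=u*(1+m["k1"]*(u@u))
    return np.array([m["cx"],m["cy"]])+f*u
E
python3 - <<'E'
from h import *
s=ctrl.sense(); print(s["t"],s["tool_pos"],np.round(s["orientation"],3),s["gripper_width"],s["force"])
for c in("top","side","wrist"):
    cv2.imwrite(f"pics/{c}0.png",ctrl.read_camera(c)); m=ctrl.camera_model(c); print(c,np.round(m["position"],1),np.round(m["attitude"],3).tolist(),m["vfov"],m["k1"],m["cx"],m["cy"])
for c in("top","side"):
  for l in["tote","gap","oilstone_center","thick_block_center","thin_block_center","rack","flap_tip","gap_wall_top"]:
    print(c,l,[(round(r["score"],2),np.round(np.array(r["position"])*[640,480],1).tolist()) for r in ctrl.pinpoint(c,l)][:3])
E
```

```text
0.0 [232.84287006 606.00458344 217.48560263] [[-0.933  0.359 -0.001]
 [ 0.359  0.933 -0.002]
 [-0.    -0.003 -1.   ]] 92.9250869855744 [ 0.76069206 -0.33757281 -0.63972742]
top [ 447.5  -69.5 1352.7] [[-0.025, 0.994, -0.103], [-1.0, -0.026, -0.003], [-0.005, 0.103, 0.995]] 51.140027751023 0.020864529290946558 323.5650937660461 232.33159979012945
side [ 108.1 1378.5  649.1] [[-0.955, 0.081, -0.285], [-0.295, -0.341, 0.893], [-0.025, 0.937, 0.349]] 46.462342662074605 -0.05561237588201163 330.56180671256993 227.65980481394405
wrist [162.6 633.6 383. ] [[0.359, -0.899, -0.251], [0.933, 0.345, 0.099], [-0.002, -0.269, 0.963]] 70.81015137175794 -0.06007808169920858 322.06312195219505 245.67979794951358
top tote [(0.71, [234.0, 230.3])]
top gap [(0.59, [265.1, 227.2])]
top oilstone_center [(0.88, [224.0, 232.8])]
top thick_block_center [(0.85, [367.7, 304.5]), (0.8, [439.1, 260.7]), (0.66, [350.2, 220.1])]
top thin_block_center [(0.62, [405.1, 259.6])]
top rack [(0.78, [422.3, 262.3])]
top flap_tip [(0.62, [279.8, 218.4])]
top gap_wall_top [(0.77, [275.5, 223.2])]
side tote [(0.71, [295.2, 289.9]), (0.46, [380.2, 210.1])]
side gap [(0.66, [305.2, 273.1]), (0.42, [291.5, 240.7])]
side oilstone_center [(0.72, [367.7, 221.5]), (0.56, [295.6, 282.4])]
side thick_block_center [(0.92, [323.7, 235.7]), (0.71, [379.0, 209.4]), (0.52, [397.8, 234.9])]
side thin_block_center [(0.65, [369.6, 221.6])]
side rack [(0.68, [373.4, 226.2])]
side flap_tip [(0.95, [302.8, 230.1])]
side gap_wall_top [(0.73, [302.4, 248.4])]
```

```bash
python3 - <<'E'
import cv2
a=cv2.imread("pics/top0.png"); cv2.imwrite("pics/top0c.png",cv2.resize(a[140:380,170:490],None,fx=2.5,fy=2.5,interpolation=cv2.INTER_CUBIC))
E
```

```text
(no output)
```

View pics/top0c.png

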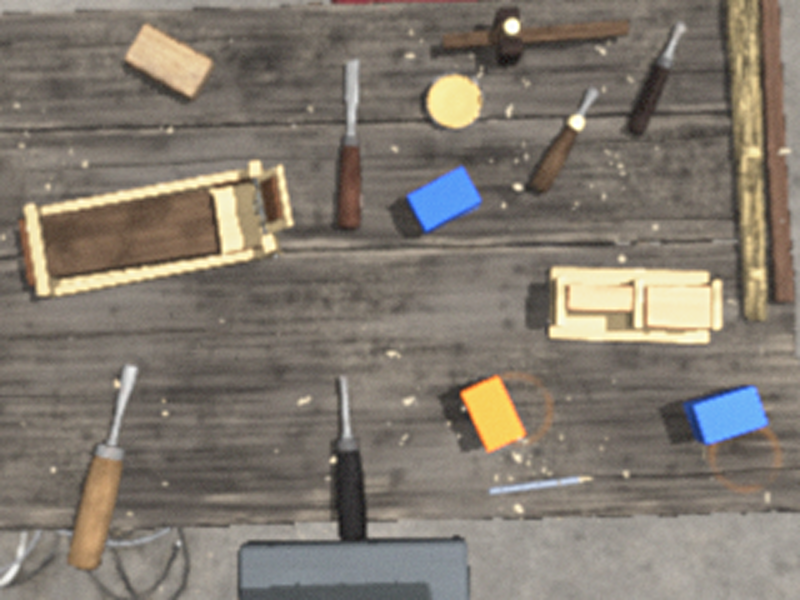

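View pics/side0.png

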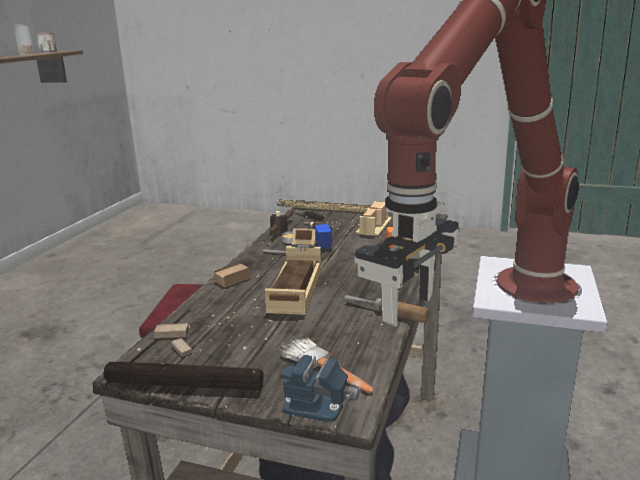

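Top view (crop at 2.5x, offset 170,140): the tote is at left with its flap on the right (world -y), and the gap at crop ~(240,215). In the rack at crop (635,305), the thick block is on the right at (680,307) and the thin one on the left at (600,298). The blue and orange blocks are decoys. The block needs regripping from its thickness to its width. I'll localise coarsely first.

```bash
python3 - <<'E'
from h import *
P=lambda c:(c[0]/2.5+170,c[1]/2.5+140)
for n,c,z in [("rackcen",(635,305),4),("thick top c",(679,307),64),("thin",(599,298),64),("rack fin L top",(556,302),60),("fin R",(716,303),60)]:
    print(n,at_z("top",P(c),z).round(1))
for n,px,z in[("thick pin",(439.1,260.7),36),("thin pin",(405.1,259.6),36),("rack",(422.3,262.3),0),("tote",(234,230.3),0),("gap",(265.1,227.2),6),("oil",(224,232.8),31),("tip",(279.8,218.4),112),("walltop",(275.5,223.2),70)]:
    print(n,at_z("top",px,z).round(1))
for n,px,z in[("s thick",(379,209.4),36),("s thin",(369.6,221.6),36),("s rack",(373.4,226.2),0),("s tote",(295.2,289.9),0),("tip",(302.8,230.1),112),("walltop",(302.4,248.4),70)]: print(n,at_z("side",px,z).round(1))
E
```

```text
rackcen [ 500.9 -333.1    4. ]
thick top c [ 495.3 -366.2   64. ]
thin [ 506.6 -284.9   64. ]
rack fin L top [ 503.8 -241.2   60. ]
fin R [ 498.6 -405.2   60. ]
thick pin [ 502.  -366.4   36. ]
thin pin [ 507.1 -277.8   36. ]
rack [ 500.3 -329.3    0. ]
tote [600.  176.9   0. ]
gap [605.6  91.7   6. ]
oil [590.6 197.8  31. ]
tip [614.3  42.1 112. ]
walltop [607.8  57.1  70. ]
s thick [ 498.9 -396.4   36. ]
s thin [ 501.7 -269.9   36. ]
s rack [ 502.1 -325.8    0. ]
s tote [590.6 178.7   0. ]
tip [614.   42.4 112. ]
walltop [606.9  70.3  70. ]
```

Call:
move_arm([
  [[-505,-294,-60],1.08,93],
  [[-505,-294,-60],1.08,93],
  [[-505,-294,-60],1.08,93],
  [[-505,-294,-60],1.08,93],
  [[-505,-294,-60],1.08,93],
  [[-505,-294,-60],1.08,93],
  [[-505,-294,-60],1.08,93],
  [[-505,-294,-60],1.08,93],
  [[-505,-294,-60],1.08,93],
  [[-505,-294,-60],1.08,93],
])

```text
t: 1.78
tool_pos: [493.6, 282.2, 261.8]
orientation: [[-0.121, 0.993, 0.001], [0.993, 0.121, 0.0], [0.0, 0.001, -1.0]]
force: [0.7, 0.5, -0.4]
gripper_width: 93.2
finger_force: 0.0
```

Call:
move_arm([
  [[-164,87,-10],0,93],
  [[-164,87,-10],0,93],
  [[-164,87,-10],0,93],
  [[-164,87,-10],0,93],
  [[-164,87,-10],0,93],
  [[-164,87,-10],0,93],
  [[-164,87,-10],0,93],
])

```text
t: 2.37
tool_pos: [599.7, 130.3, 271.1]
orientation: [[-0.121, 0.993, -0.0], [0.993, 0.121, 0.0], [0.0, -0.0, -1.0]]
force: [0.8, 0.2, 0.5]
gripper_width: 93.0
finger_force: 0.0
```

```bash
python3 - <<'E'
from h import *
import pickle
s=ctrl.sense(); print(s["t"],s["tool_pos"],np.abs(s["dq"]).max(),np.round(s["qpos"],2))
m=ctrl.camera_model("wrist"); im=ctrl.read_camera("wrist"); cv2.imwrite("pics/w1.png",im); pickle.dump(m,open("w1.pkl","wb"))
print(np.round(m["position"],1))
z={"tote":0,"gap":6,"oilstone_center":31,"flap_tip":112,"gap_wall_top":70}
for l in z:
    for r in ctrl.pinpoint("wrist",l)[:2]:
        px=np.array(r["position"])*[640,480]; print(l,round(r["score"],2),px.round(1),at_z("wrist",px,z[l],m).round(1))
E
```

```text
2.3667 [599.70901025 130.26956213 271.10524216] 0.05111282506635511 [-0.45  0.53  0.33  1.46 -0.18  1.18  0.03]
[590.  204.7 436.4]
gap 0.79 [323.5 241.4] [605.7  91.1   6. ]
oilstone_center 0.64 [322.7 153.3] [590.9 202.8  31. ]
flap_tip 0.72 [324.5 321.4] [613.6  31.5 112. ]
flap_tip 0.38 [383.1 393.9] [692.4 -53.5 112. ]
gap_wall_top 0.68 [321.8 279. ] [606.9  63.   70. ]
```

View pics/w1.png

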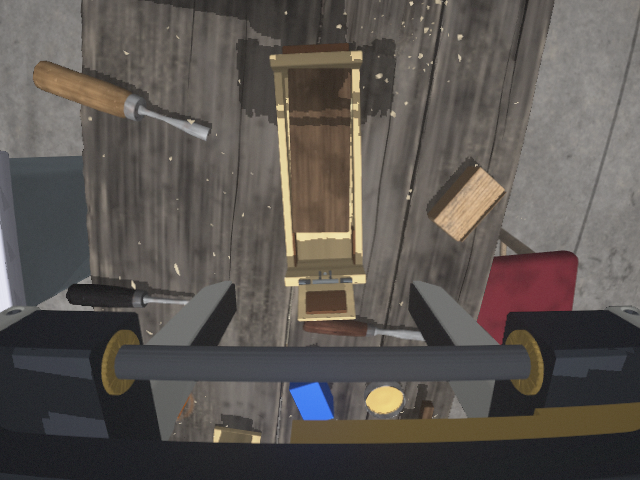

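The wrist view shows the tote with its gap at (325,247), the end wall top at (325,279), and the open flap at (326,302). I'll overlay the model to check the pose.

```bash
python3 - <<'E'
from h import *
import pickle
m=pickle.load(open("w1.pkl","rb")); im=cv2.imread("pics/w1.png")
S=4;x0,y0=240,40
big=cv2.resize(im[y0:y0+260,x0:x0+150],None,fx=S,fy=S,interpolation=cv2.INTER_CUBIC)[:, :]
yx=np.array([-.126,.992,0]);yx/=np.linalg.norm(yx);xx=np.array([yx[1],-yx[0],0]);
g=np.array([605.7,91.2,0]);o=g+89.5*yx
print("tote o",o)
def W(a): return o+a[0]*xx+a[1]*yx+np.array([0,0,a[2]])
def line(a,b,col):
    p=[tuple(int(v) for v in (proj("wrist",W(q),m)-[x0,y0]+.5)*S) for q in(a,b)]; cv2.line(big,p[0],p[1],col,1,cv2.LINE_AA)
for ys,z in((-125,70),(-113,70),(125,60),(113,60)): line((-47.5,ys,z),(47.5,ys,z),(0,0,255))
for xs in(-47.5,-38.5,38.5,47.5): line((xs,-113,34),(xs,113,34),(255,0,0))
for xs in(-37,37): line((xs,-65,56),(xs,113,56),(0,255,0))
line((-37,-65,56),(37,-65,56),(0,255,0)); line((-37,-65,6),(37,-65,6),(0,255,255)); line((-37,-113,6),(37,-113,6),(0,255,255))
h=48*np.sin(.63),73+48*np.cos(.63)
line((-31,-119-h[0],h[1]),(31,-119-h[0],h[1]),(255,0,255))
a=big[:200];b=big[680:1040]
cv2.imwrite("pics/ov.png",np.vstack([a,b]))
E
```

```text
tote o [594.42266167 179.98666364   0.        ]
```

View pics/ov.png

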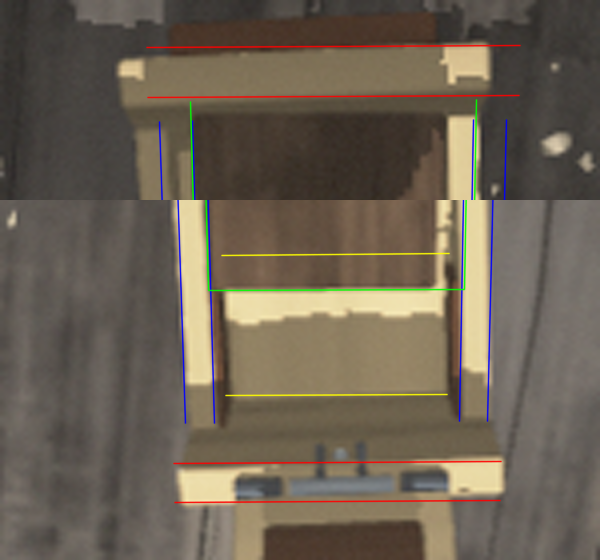

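Call:
move_arm([
  [[-405,-150,0],0.155,93],
  [[-405,-150,0],0.155,93],
  [[-405,-150,0],0.155,93],
  [[-405,-150,0],0.155,93],
  [[-405,-150,0],0.155,93],
  [[-405,-150,0],0.155,93],
  [[-405,-150,0],0.155,93],
  [[-405,-150,0],0.155,93],
  [[-405,-150,0],0.155,93],
  [[-405,-150,0],0.155,93],
])

```text
t: 3.5
tool_pos: [503.7, -274.8, 271.6]
orientation: [[0.029, 1.0, 0.001], [1.0, -0.029, 0.0], [0.0, 0.001, -1.0]]
force: [0.4, -0.8, 0.3]
gripper_width: 92.8
finger_force: 0.0
```

Call:
move_arm([
  [[0,0,0],0,93],
  [[0,0,0],0,93],
  [[0,0,0],0,93],
  [[0,0,0],0,93],
])

```text
t: 3.83
tool_pos: [505.2, -271.4, 271.1]
orientation: [[0.027, 1.0, 0.0], [1.0, -0.027, 0.002], [0.002, 0.0, -1.0]]
force: [-0.0, 0.2, 0.5]
gripper_width: 93.1
finger_force: 0.0
```

```bash
python3 - <<'E'
from h import *
import pickle
s=ctrl.sense(); print(s["t"],s["tool_pos"],np.abs(s["dq"]).max(),np.round(s["qpos"],2),np.round(s["orientation"],3))
m=ctrl.camera_model("wrist"); im=ctrl.read_camera("wrist"); cv2.imwrite("pics/w2.png",im); pickle.dump(m,open("w2.pkl","wb"))
z={"thick_block_center":36,"thin_block_center":36,"rack":0}
for l in z:
    for r in ctrl.pinpoint("wrist",l)[:3]:
        px=np.array(r["position"])*[640,480]; print(l,round(r["score"],2),px.round(1),at_z("wrist",px,z[l],m).round(1))
E
```

```text
3.8333 [ 505.19928311 -271.39373756  271.07304013] 0.010287991526987018 [ 0.19  0.47  0.42  1.58 -0.21  1.13  0.63] [[ 0.027  1.     0.   ]
 [ 1.    -0.027  0.002]
 [ 0.002  0.    -1.   ]]
thick_block_center 0.87 [318.  285.4] [ 497.  -360.4   36. ]
thick_block_center 0.66 [235.9 323.1] [ 386.6 -411.4   36. ]
thick_block_center 0.57 [225.5 130.2] [ 397.5 -168.9   36. ]
thin_block_center 0.83 [327.4 227.3] [ 510.7 -285.1   36. ]
rack 0.58 [320.7 247. ] [ 501.4 -319.9    0. ]
```

View pics/w2.png

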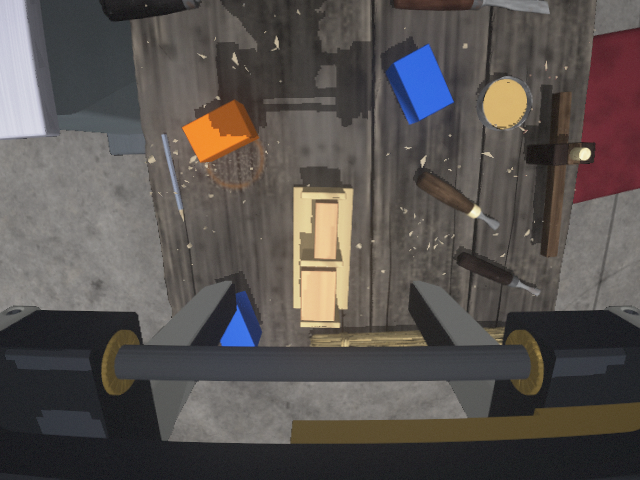

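Wrist view: the thick block's top is at (319,294) and the thin one's at (326,230), with decoys to the left and upper right. I'll check it with an overlay.

```bash
python3 - <<'E'
from h import *
import pickle
m=pickle.load(open("w2.pkl","rb")); im=cv2.imread("pics/w2.png")
S=4;x0,y0=275,180
big=cv2.resize(im[y0:y0+150,x0:x0+100],None,fx=S,fy=S,interpolation=cv2.INTER_CUBIC)
for p in((301,267),(337,267),(339,322),(301,322)): print(at_z("wrist",p,64,m).round(1))
a=0.015
yx=np.array([np.sin(a),np.cos(a),0]);xx=np.array([yx[1],-yx[0],0])
o=np.array([501,-322,0])
def W(a): return o+a[0]*xx+a[1]*yx+np.array([0,0,a[2]])
def rect(xa,xb,ya,yb,z,col):
    q=[(proj("wrist",W(p),m)-[x0,y0]+.5)*S for p in((xa,ya,z),(xb,ya,z),(xb,yb,z),(xa,yb,z))]
    cv2.polylines(big,[np.array(q).astype(int)],True,col,1,cv2.LINE_AA)
rect(-38,38,-84,84,8,(255,0,0))
for y in(-80,0,80): rect(-25,25,y-4,y+4,60,(0,0,255))
rect(-21,21,-73,-7,64,(0,255,0)); rect(-13,13,7,73,64,(0,255,255))
cv2.imwrite("pics/ov2.png",big)
E
```

```text
[ 478.5 -325.4   64. ]
[ 520.5 -326.6   64. ]
[ 521.9 -397.9   64. ]
[ 475.3 -396.7   64. ]
```

View pics/ov2.png

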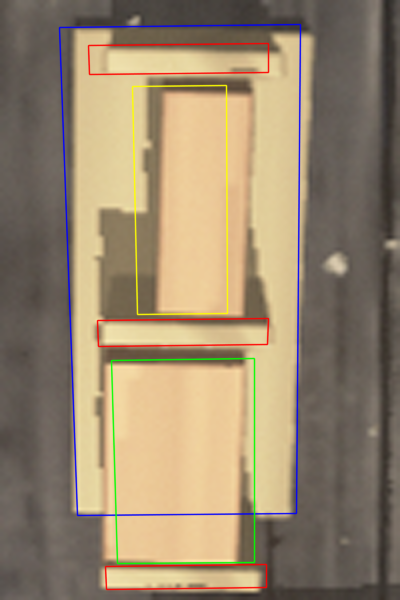

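Fit: thick block top centre about (496.8,-362.5), with yaw +0.043 rad in the rack. Next I descend with the opening at 70.

Call:
move_arm([
  [[-40,-3,30],0.016,70],
  [[-80,-6,60],0.016,70],
  [[-91,-6,90],0.016,70],
  [[-91,-6,125],0.016,70],
  [[-91,-6,155],0.016,70],
  [[-91,-6,175],0.016,70],
  [[-91,-6,175],0.016,70],
  [[-91,-6,175],0.016,70],
])

```text
t: 4.7
tool_pos: [495.3, -363.9, 95.6]
orientation: [[0.046, 0.999, -0.002], [0.999, -0.046, 0.001], [0.001, -0.002, -1.0]]
force: [0.0, -0.4, 0.8]
gripper_width: 69.9
finger_force: 0.0
```

```bash
python3 - <<'E'
from h import *
import pickle
s=ctrl.sense(); print(s["t"],s["tool_pos"],np.abs(s["dq"]).max(),np.round(s["orientation"],3),s["force"])
m=ctrl.camera_model("wrist"); im=ctrl.read_camera("wrist"); cv2.imwrite("pics/w3.png",im[150:480])
E
```

```text
4.7 [ 495.32654761 -363.93142404   95.60583812] 0.04437269067918848 [[ 0.046  0.999 -0.002]
 [ 0.999 -0.046  0.001]
 [ 0.001 -0.002 -1.   ]] [ 3.91092920e-04 -4.26627976e-01  8.26673972e-01]
```

View pics/w3.png

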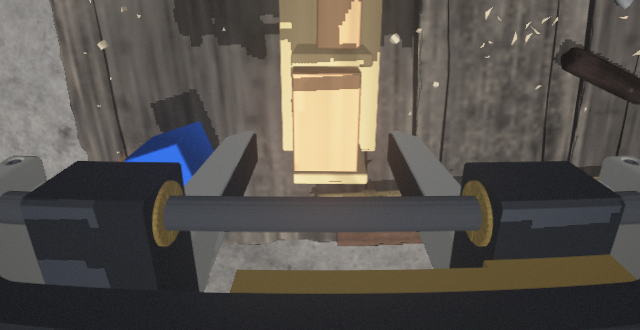

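The fingers straddle the thick block, with tips at x=257 and 390 px and the block at 293–360. I'll descend and grip.

Call:
move_arm([
  [[0,1.5,20],0,70],
  [[0,1.5,40],0,70],
  [[0,1.5,58],0,70],
  [[0,1.5,70],0,70],
  [[0,1.5,70],0,55],
  [[0,1.5,70],0,30],
  [[0,1.5,70],0,30],
  [[0,1.5,70],0,30],
  [[0,1.5,70],0,30],
  [[0,1.5,70],0,30],
])

```text
t: 5.58
tool_pos: [497.5, -365.5, 27.6]
orientation: [[0.047, 0.999, 0.002], [0.999, -0.047, -0.001], [-0.001, 0.002, -1.0]]
force: [-0.7, 0.5, 4.0]
gripper_width: 41.9
finger_force: 30.0
```

Call:
move_arm([
  [[0,0,-15],0,30],
  [[0,0,-40],0,30],
  [[0,0,-75],0,30],
  [[30,-1,-100],0,30],
  [[65,-3,-100],0.1,30],
  [[100,-4,-100],0.22,30],
  [[140,-6,-100],0.34,30],
  [[180,-7,-100],0.46,30],
  [[220,-9,-100],0.58,30],
  [[255,-10,-100],0.7,30],
])

```text
t: 6.42
tool_pos: [498.2, -106.5, 126.2]
orientation: [[0.683, 0.731, -0.0], [0.731, -0.683, 0.002], [0.001, -0.001, -1.0]]
force: [1.5, -0.7, -0.5]
gripper_width: 42.0
finger_force: 30.0
```

Call:
move_arm([
  [[18,-15,0],0.12,30],
  [[35,-30,0],0.24,30],
  [[35,-30,10],0.36,30],
  [[35,-30,25],0.48,30],
  [[35,-30,45],0.6,30],
  [[35,-30,65],0.67,30],
  [[35,-30,80],0.67,30],
  [[35,-30,92],0.67,30],
  [[35,-30,98],0.67,30],
  [[35,-30,98],0.67,30],
])

```text
t: 7.25
tool_pos: [499.7, -63.2, 27.2]
orientation: [[0.988, 0.153, -0.002], [0.153, -0.988, 0.001], [-0.002, -0.001, -1.0]]
force: [-0.4, 0.3, -0.3]
gripper_width: 41.8
finger_force: 30.0
```

```bash
python3 - <<'E'
from h import *
s=ctrl.sense(); print(s["t"],s["tool_pos"],np.abs(s["dq"]).max(),np.round(s["orientation"],3),s["force"],s["qpos"].round(2))
cv2.imwrite("pics/s3.png",ctrl.read_camera("side")[180:300,250:450])
E
```

```text
7.25 [499.70634611 -63.21955217  27.23955596] 0.029697708596418813 [[ 0.988  0.153 -0.002]
 [ 0.153 -0.988  0.001]
 [-0.002 -0.001 -1.   ]] [-0.38151167  0.34398243 -0.27027599] [-0.32  0.78  0.64  2.04 -0.82  0.61 -0.52]
```

Call:
move_arm([
  [[0,0,3],0,30],
  [[0,0,5],0,30],
  [[0,0,6.5],0,30],
  [[0,0,7.5],0,30],
  [[0,0,7.5],0,30],
])

```text
t: 7.72
tool_pos: [500.5, -63.5, 20.8]
orientation: [[0.988, 0.153, 0.0], [0.153, -0.988, 0.0], [0.0, -0.0, -1.0]]
force: [-0.0, 0.7, -1.1]
gripper_width: 41.9
finger_force: 30.0
```

Call:
move_arm([
  [[0,0,1],0,30],
  [[0,0,2],0,30],
  [[0,0,2],0,30],
])

```text
t: 7.97
tool_pos: [500.7, -63.6, 19.5]
orientation: [[0.988, 0.153, 0.001], [0.153, -0.988, 0.001], [0.001, -0.001, -1.0]]
force: [-0.7, 0.1, 4.6]
gripper_width: 42.1
finger_force: 30.0
```

Call:
move_arm([
  [[0,0,-0.5],0,46],
  [[0,0,-0.5],0,60],
  [[0,0,-0.5],0,75],
  [[0,0,-0.5],0,75],
  [[0,0,-25],0,80],
  [[0,0,-60],0,90],
  [[0,0,-80],-0.12,90],
  [[0,0,-80],-0.24,90],
  [[0,0,-80],-0.36,90],
  [[0,0,-80],-0.48,90],
])

```text
t: 8.8
tool_pos: [500.6, -63.4, 99.1]
orientation: [[0.802, 0.597, 0.001], [0.597, -0.802, -0.0], [0.001, 0.001, -1.0]]
force: [0.5, -0.6, -0.6]
gripper_width: 89.7
finger_force: 0.0
```

Call:
move_arm([
  [[0,0,0],-0.12,90],
  [[0,0,0],-0.24,90],
  [[0,0,0],-0.36,90],
  [[0,0,0],-0.48,90],
  [[0,0,0],-0.6,90],
  [[0,0,0],-0.72,90],
  [[0,0,0],-0.84,90],
  [[0,0,0],-0.96,90],
  [[0,0,0],-1.09,90],
  [[0,0,0],-1.09,90],
])

```text
t: 9.63
tool_pos: [500.2, -63.9, 98.7]
orientation: [[-0.154, 0.988, -0.0], [0.988, 0.154, 0.0], [0.0, -0.0, -1.0]]
force: [-0.2, -0.6, 0.5]
gripper_width: 89.9
finger_force: 0.0
```

```bash
python3 - <<'E'
from h import *
s=ctrl.sense(); print(s["t"],s["tool_pos"],np.abs(s["dq"]).max(),np.round(s["orientation"],3),s["force"],s["qpos"].round(2))
m=ctrl.camera_model("wrist"); im=ctrl.read_camera("wrist"); 
for l in ["thick_block_center"]:
    for r in ctrl.pinpoint("wrist",l)[:3]:
        px=np.array(r["position"])*[640,480]; print(l,round(r["score"],2),px.round(1),at_z("wrist",px,28,m).round(1))
R=np.array(s["orientation"])
for dx in(-33,33):
  for dy in(-21,21):
    p=proj("wrist",[500.5+R[0,1]*dx+R[0,0]*dy,-63.5+R[1,1]*dx+R[1,0]*dy,56],m); cv2.circle(im,tuple(int(v) for v in p),2,(0,0,255),1)
cv2.imwrite("pics/w4.png",im[100:400,100:540])
E
```

```text
9.6333 [500.24431956 -63.86097582  98.68884753] 0.07722966288537378 [[-0.154  0.988 -0.   ]
 [ 0.988  0.154  0.   ]
 [ 0.    -0.    -1.   ]] [-0.17454759 -0.57437917  0.49672385] [-0.13  0.58  0.32  1.98 -0.29  0.63  0.53]
thick_block_center 0.97 [324.8 253.5] [501.1 -60.7  28. ]
```

View pics/w4.png

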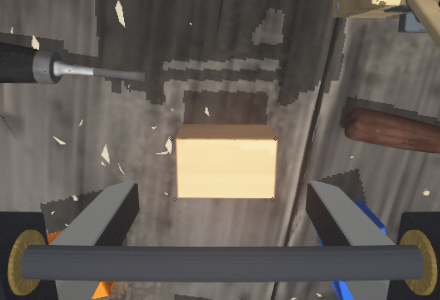

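The block stands upright and square, and the overlay matches the model within about 2 mm. The fingers straddle its width, so I'll descend and regrip.

Call:
move_arm([
  [[0,1.5,20],0,90],
  [[0,1.5,40],0,90],
  [[0,1.5,56],0,90],
  [[0,1.5,66],0,90],
  [[0,1.5,66],0,90],
  [[0,1.5,66],0,75],
  [[0,1.5,66],0,55],
  [[0,1.5,66],0,55],
  [[0,1.5,66],0,55],
  [[0,1.5,66],0,55],
])

```text
t: 10.57
tool_pos: [502.6, -63.4, 33.5]
orientation: [[-0.152, 0.988, 0.002], [0.988, 0.152, -0.0], [-0.0, 0.002, -1.0]]
force: [0.1, -0.2, 3.3]
gripper_width: 66.0
finger_force: 30.0
```

Call:
move_arm([
  [[0,0,-15],0,55],
  [[0,0,-40],0,55],
  [[0,0,-80],0,55],
  [[0,0,-120],0,55],
  [[0,0,-155],0,55],
  [[25,23,-155],0,55],
  [[50,45,-155],0,55],
  [[75,68,-155],0,55],
  [[100,91,-155],0,55],
  [[120,110,-155],0,55],
])

```text
t: 11.4
tool_pos: [593.0, 75.3, 187.8]
orientation: [[-0.155, 0.988, 0.0], [0.988, 0.155, 0.002], [0.002, 0.0, -1.0]]
force: [0.3, 0.3, -2.0]
gripper_width: 66.1
finger_force: 30.0
```

Call:
move_arm([
  [[10,9,0],0,55],
  [[17,15,0],0,55],
  [[17,15,0],0,55],
  [[17,15,0],0,55],
])

```text
t: 11.73
tool_pos: [604.0, 90.2, 187.5]
orientation: [[-0.152, 0.988, -0.001], [0.988, 0.152, -0.001], [-0.001, -0.001, -1.0]]
force: [-0.0, -1.3, -1.3]
gripper_width: 66.2
finger_force: 30.0
```

```bash
cat > look.py <<'E'
from h import *
import sys
s=ctrl.sense(); print(s["t"],s["tool_pos"],np.abs(s["dq"]).max(),np.round(s["orientation"],3),s["force"],s["gripper_width"])
m=ctrl.camera_model("wrist"); im=ctrl.read_camera("wrist"); S=2.5;x0,y0=200,100
big=cv2.resize(im[y0:y0+230,x0:x0+240],None,fx=S,fy=S,interpolation=cv2.INTER_CUBIC)
yx=np.array([-.156,.988,0]);yx/=np.linalg.norm(yx);xx=np.array([yx[1],-yx[0],0]);o=np.array([605.5,91.2,0])+89.5*yx
def line(a,b,col):
    p=[tuple(int(v) for v in (proj("wrist",o+q[0]*xx+q[1]*yx+np.array([0,0,q[2]]),m)-[x0,y0]+.5)*S) for q in(a,b)]; cv2.line(big,p[0],p[1],col,1,cv2.LINE_AA)
for ys in(-125,-113): line((-47.5,ys,70),(47.5,ys,70),(0,0,255))
for xs in(-47.5,-38.5,38.5,47.5): line((xs,-113,34),(xs,113,34),(255,0,0))
line((-37,-65,56),(37,-65,56),(0,255,0)); line((-37,-65,6),(37,-65,6),(0,255,255))
R=np.array(s["orientation"]);t=np.array(s["tool_pos"])
q=[(proj("wrist",t+R@np.array([a,b,c]),m)-[x0,y0]+.5)*S for a,b,c in((-21,-33,-23),(21,-33,-23),(21,33,-23),(-21,33,-23))]
cv2.polylines(big,[np.array(q).astype(int)],True,(255,0,255),1,cv2.LINE_AA)
cv2.imwrite(sys.argv[1],big)
for l,z in(("gap",6),("flap_tip",112),("gap_wall_top",70)):
    for r in ctrl.pinpoint("wrist",l)[:1]:
        px=np.array(r["position"])*[640,480]; print(l,round(r["score"],2),px.round(1),at_z("wrist",px,z,m).round(1))
E
python3 look.py pics/w5.png
```

```text
11.7333 [603.95057393  90.20537171 187.47035014] 0.023817343071004388 [[-0.152  0.988 -0.001]
 [ 0.988  0.152 -0.001]
 [-0.001 -0.001 -1.   ]] [-0.0459013  -1.29549725 -1.28409761] 66.21348153515278
gap 0.88 [328.8 222.7] [609.6  93.9   6. ]
flap_tip 0.63 [326.1 223. ] [602.3 114.9 112. ]
```

View pics/w5.png

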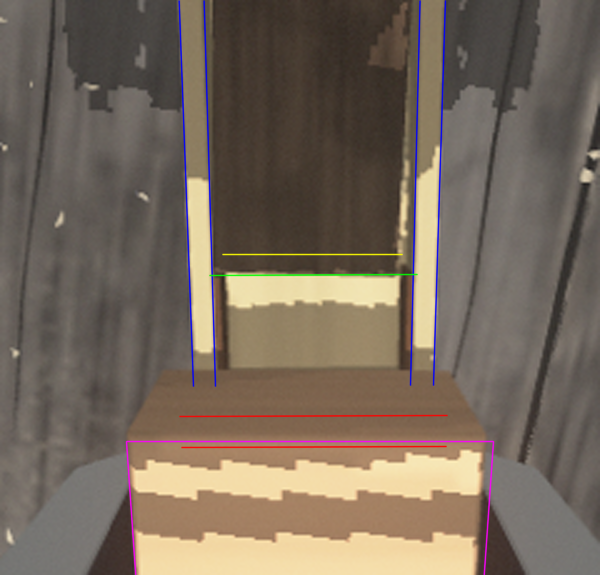

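The tote overlay matches the picture to about a pixel. The held block sits about 1 mm off in tool y. Descending.

Call:
move_arm([
  [[0.5,2,20],0,55],
  [[0.5,2,45],0,55],
  [[0.5,2,65],0,55],
  [[0.5,2,80],0,55],
  [[0.5,2,88],0,55],
  [[0.5,2,96],0,55],
  [[0.5,2,104],0,55],
  [[0.5,2,104],0,55],
])

```text
t: 12.6
tool_pos: [605.9, 91.6, 82.8]
orientation: [[-0.152, 0.988, -0.002], [0.988, 0.152, -0.0], [-0.0, -0.002, -1.0]]
force: [0.1, 0.1, -1.1]
gripper_width: 65.8
finger_force: 30.0
```

Call:
move_arm([
  [[0,0,6],0,55],
  [[0,0,12],0,55],
  [[0,0,18],0,55],
  [[0,0,24],0,55],
  [[0,0,30],0,55],
  [[0,0,35],0,55],
  [[0,0,35],0,55],
])

```text
t: 13.18
tool_pos: [605.6, 91.9, 47.3]
orientation: [[-0.152, 0.988, -0.003], [0.988, 0.152, -0.0], [0.0, -0.003, -1.0]]
force: [-0.8, -0.6, -0.5]
gripper_width: 65.7
finger_force: 30.0
```

Call:
move_arm([
  [[0,0,3],0,55],
  [[0,0,6],0,55],
  [[0,0,8],0,55],
  [[0,0,9],0,55],
  [[0,0,9],0,55],
])

```text
t: 13.6
tool_pos: [606.6, 91.9, 39.8]
orientation: [[-0.152, 0.988, 0.0], [0.988, 0.152, -0.0], [-0.0, 0.0, -1.0]]
force: [0.3, 0.8, -1.5]
gripper_width: 65.7
finger_force: 30.0
```

Call:
move_arm([
  [[0,0,0.7],0,55],
  [[0,0,1.4],0,55],
  [[0,0,2],0,55],
  [[0,0,2],0,55],
])

```text
t: 13.93
tool_pos: [606.7, 91.9, 39.6]
orientation: [[-0.152, 0.988, 0.001], [0.988, 0.152, 0.001], [0.001, 0.001, -1.0]]
force: [-2.7, -0.2, 7.8]
gripper_width: 65.7
finger_force: 30.0
```

Contact is at the expected floor height (TCP ~39). Releasing, lifting and checking.

Call:
move_arm([
  [[0,0,1],0,72],
  [[0,0,1],0,85],
  [[0,0,1],0,88],
  [[0,0,1],0,88],
  [[0,0,-15],0,88],
  [[0,0,-45],0,88],
  [[0,0,-85],0,88],
  [[0,0,-125],0,60],
  [[0,0,-150],0,20],
  [[0,0,-150],0,0],
])

```text
t: 14.77
tool_pos: [610.6, 91.8, 194.3]
orientation: [[-0.152, 0.988, 0.013], [0.988, 0.152, 0.002], [-0.0, 0.013, -1.0]]
force: [0.8, -0.3, -0.6]
gripper_width: 72.6
finger_force: 0.0
```

```bash
sed -i 's/^q=\[.*$/pass/; s/^cv2.polylines.*$/[line((a,-89.5-21*c,62),(b,-89.5-21*d,62),(255,0,255)) for a,b,c,d in((-33,33,1,1),(-33,33,-1,-1),(-33,-33,1,-1),(33,33,1,-1))]/' look.py; python3 look.py pics/w6.png
```

```text
14.7667 [610.58894033  91.76208689 194.26185106] 0.08408683130405833 [[-0.152  0.988  0.013]
 [ 0.988  0.152  0.002]
 [-0.     0.013 -1.   ]] [ 0.80052641 -0.28744446 -0.62996572] 72.57501025417969
gap 0.31 [365.3 328.5] [681.7 -24.1   6. ]
gap_wall_top 0.94 [312.9 268.5] [607.5  63.4  70. ]
```

View pics/w6.png

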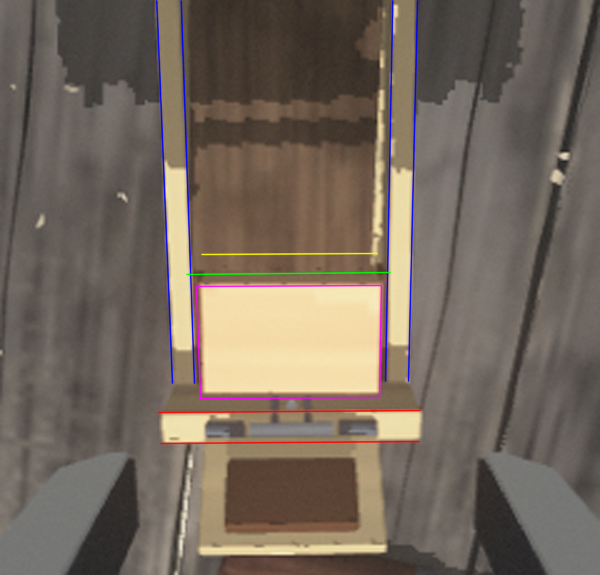

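The block's top matches the model at the seated height (z=62) exactly, so it's fully down. I'll move beyond the flap with the fingers closed.

Call:
move_arm([
  [[-30,0,0],0,0],
  [[-70,0,0],0,0],
  [[-110,0,0],0,0],
  [[-110,0,20],0,0],
  [[-110,0,45],0,0],
  [[-110,0,70],0,0],
  [[-110,0,83],0,0],
  [[-110,0,83],0,0],
  [[-110,0,83],0,0],
])

```text
t: 15.72
tool_pos: [621.9, -16.7, 102.6]
orientation: [[-0.152, 0.988, -0.005], [0.988, 0.152, -0.0], [0.001, -0.005, -1.0]]
force: [0.1, 0.9, 0.6]
gripper_width: 0.8
finger_force: 0.0
```

Call:
move_arm([
  [[15,0,0],0,0],
  [[28,0,0],0,0],
  [[38,0,0],0,0],
  [[47,0,0],0,0],
  [[56,0,0],0,0],
  [[65,0,0],0,0],
  [[74,0,0],0,0],
  [[83,0,0],0,0],
  [[90,0,0],0,0],
  [[90,0,0],0,0],
])

```text
t: 16.55
tool_pos: [608.6, 76.1, 104.1]
orientation: [[-0.157, 0.988, -0.002], [0.988, 0.157, 0.003], [0.003, -0.002, -1.0]]
force: [-0.7, 0.2, 0.0]
gripper_width: 0.3
finger_force: 0.0
```

Call:
move_arm([
  [[0,0,0],0,0],
  [[0,0,-30],0,0],
  [[0,0,-70],0,0],
  [[-20,0,-110],0,0],
  [[-20,0,-120],0,0],
  [[-20,0,-120],0,0],
])

```text
t: 17.05
tool_pos: [615.3, 49.3, 229.5]
orientation: [[-0.148, 0.989, 0.009], [0.989, 0.148, -0.001], [-0.002, 0.009, -1.0]]
force: [-0.3, 0.4, -0.3]
gripper_width: 0.6
finger_force: 0.0
```

```bash
python3 look.py pics/w7.png
```

```text
17.05 [615.33160216  49.3060747  229.47863127] 0.08626445705283223 [[-0.148  0.989  0.009]
 [ 0.989  0.148 -0.001]
 [-0.002  0.009 -1.   ]] [-0.3136233   0.40167375 -0.30235488] 0.621881427089356
flap_tip 0.78 [317.5 166.8] [602.8 110.8 112. ]
gap_wall_top 0.64 [315.2 216.3] [607.5  61.9  70. ]
```

View pics/w7.png

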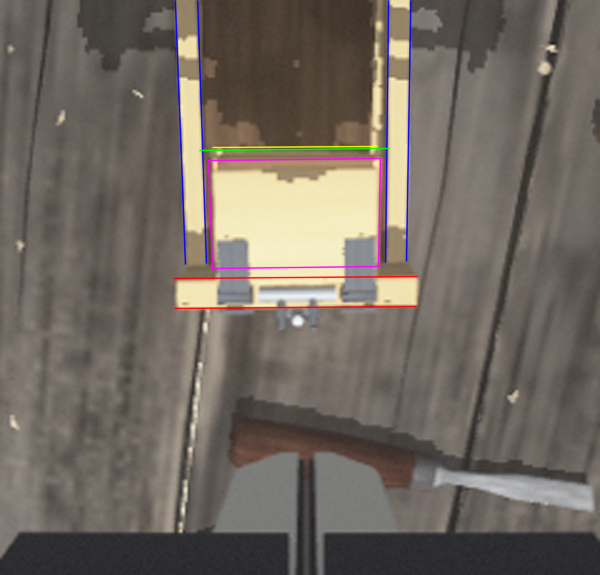

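The flap lies level over the block: the straps show at (232,270) and (360,270), and the free edge is about 48 mm inward of the hinge. The robot is clear, so I'm handing in.

```bash
python3 -c "
from bench import ctrl
print(ctrl.hand_in())"
```

```text
the job is handed in; nothing more can be done
None
```

I stood the thick block upright in the gap, fully down on the tote's floor, then tipped the flap shut over it and handed the job in at about 17 s. The last wrist picture shows the flap level over the block; the hand-in call gave no verdict.

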